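Pack the kit tray: carton below, pinned divider, tape measure on top

ROBOT

A 6-joint arm with a two-finger parallel gripper is mounted at the origin on a cart in front of the work surface, level with it; the furniture and walls round the work are solid. World frame = base frame: x ahead of the robot, y to its left, z up, the work surface at z = 0. Lengths are in mm, angles in degrees, forces in N, time in s.
With the tool pointing down it reaches from about 350 to 975 mm from the base axis. Payload 4.9 kg.
Tool frame: the origin (TCP) lies between the finger pads; the fingertips stand 22 mm ahead of it and the grasp point (between the pads) lies 3 mm ahead of it; z points along the fingers, y is the line along which they close (so a half turn about z gives the same grasp; the last joint's range is limited). The gripper opens to 85 mm and grips with 20 to 120 N. Pads are 22 mm wide; open, the fingers measure 114 mm over their backs; the gripper's body (76 mm by 85 mm) begins 54 mm behind the grasp point. The pads swing forward as they close: fully open they stand 13 mm farther back than shut.
Start: joints at [61.937, 3.019, 92.412, -0, 84.569, -6.818], TCP at [226.464, 582.508, 253.304] pointing down, gripper open.
Joint ranges: [-172.51, 172.51], [-57.92, 126.97], [3.15, 148.05], [-58.71, 238.71], [5.1, 150.11], [-179.66, 179.66]. Speed limits (degrees/s): [147.25, 147.25, 180, 180, 180, 180].

INTERFACE

Orientations are given as [roll, pitch, yaw] about the fixed x, y, z axes, in that order (R = Rz(yaw) Ry(pitch) Rx(roll)).
In Python, from station import * gives the robot as it stands. The module is installed in compiled form; this text tells all that it offers.
- The arm moves only by the shell command python3 -m crank 'ROWS' [FORCE]. ROWS is JSON, a list of rows, each a list of 7 numbers: the shift along the tool's x, y, z in mm, then the turn, a rotation vector about the tool's x, y, z in rad, then the finger opening in mm, from 0 to 85.4. A call has 1 to 20 rows; each row shifts and turns the commanded pose from where the row before left it, along the tool's axes as they then stand; what a row does not reach is not made up. A row lasts 1/8 s, in which the tool goes at most 62.5 mm and 10.7 degrees, less where a joint would pass 70% of its speed; a pose out of reach is approached as far as the arm can. A call with a gripper value outside its range is refused whole. The fingers move at their own pace and stop on an object; FORCE is the grip in N (left out, the last holds). Time passes only in rows, so rows that do not move let the fingers close. It gives the time, the measured TCP pose, the force, the opening and the grip force at its end, in the units of the state.
- get_state(): the state, without advancing time (a new reading comes with each control period).
- capture(name): name is "side" or "top" or "wrist"; returns a dict with "pixels" (384x512x3 uint8, red, green, blue), "fx", "fy", "cx", "cy" (pixels), "rvec" (rotation vector, rad) and "tvec" (3), from world to camera coordinates, as OpenCV has them; the wrist camera has in their place "hand_eye" (4x4, takes a point from camera to tool coordinates, whose origin is the TCP and whose axes are the flange's). Camera axes: x right, y down, z forward; pixel columns grow to the right and rows downward; lengths in mm; the calibration is good to about 2 mm. The wrist camera is an equidistant fisheye: a pixel r from the principal point sees the ray r / f radians off the axis. A picture is of the moment at which its call begins: read the wrist's pose just before it. There is no depth.
- job_done(): hands the job in; it is judged then, once.
Trained networks look in a picture, given as the dict that the camera call returned (one of the last four; its "shot" number tells which), for a name from the list of things; names that differ only in an ending like _2 or _b are one class to them, and where a whole thing is asked for, a point or a joint stands for the part that bears it (a point fixed in the world has none). Each returns a list of dicts, best first, with "score" (0 to 1); they miss things now and then, are a little off and sometimes report something else, mostly with a low value. They report only what shows in the picture. A call takes as long as a camera call.
- boxes_of(picture, query): "uv" ([column, row] in pixels, amid what is visible of it).
The state is a dict: "time_s": time; "q": joint angles; "joint_vel": joint speeds; "effort": joint torques, N m; "position": TCP position; "tcp_rot": TCP orientation; "ft_force": force on the tool from outside, world axes, zero at the start; "ft_torque": the same for the moment, N m; "gripper_width": finger opening in mm; "finger_force": force on a finger pad.
Only numpy, scipy, OpenCV 4.12 (cv2) and the standard library are available. Lean on these libraries where they do the work, as an engineer would, in place of code of your own. Each camera call takes 0.05 s, during which the arm holds its last target. There are 200 camera calls.

TASK

Pack the wooden kit tray in layers. First lay the small carton flat and right way up on the tray's floor and let go; then lower the holed metal divider gently (do not drop it) over the tray's two pins until it lies flush on both end walls; last, stand the yellow tape measure upright on the divider, beside its grip. Leave the nut, the flat packet and the black roll of tape where they are.

Things in the scene. Friction and masses are not known exactly. Their poses are not given: they have to be found in the camera images.
- kit_tray: Open wooden tray fixed to the bench, 140 mm (x) by 210 mm (y). Origin: centre of its underside, z up. Floor 6 mm thick. Long sides (x = +-67 mm, 6 mm thick) 22 mm high; end walls (centred at y = +-95 mm, 20 mm thick) 52 mm high with flat tops, a steel pin in the middle of each. Clear inside: 128 mm in x, 170 mm in y.
- pin_left (a point): Tip of the steel pin at tray x = 0, y = +95 mm, 78 mm above the bench. Pin 10 mm in diameter, 26 mm high above the end wall; its upper 8 mm taper to 4 mm in diameter.
- pin_right (a point): Tip of the other, equal pin at tray x = 0, y = -95 mm. The pins are 190 mm apart.
- divider_grip (a point): Grasp point of the loose divider plate, in its upright black grip: above the plate's middle, 22 mm above its top face, 30 mm above its underside; z up. The grip is 50 mm long in x, 14 mm thick in y (pinch it across y) and rises 32 mm above the top face. With the plate seated flush this point is 82 mm above the tray's underside.
- divider: The divider plate: bare aluminium, 110 mm (x) by 220 mm (y), 8 mm thick, about 0.35 kg, flat on the bench at the start. Origin: centre of its underside, axes as divider_grip. Two through holes, 13 mm in diameter, at x = 0, y = +-95 mm; it fits either way round (half turn).
- carton_mid (a point): Centre of the small white cardboard box with a blue band, 56 mm (x, grasp across this) by 85 mm (y) by 41 mm high (z up); this point is 20.5 mm above its underside. It fits the tray either way; lying on the tray's floor it stays 5 mm below the end walls' tops.
- carton: The same carton; origin at the centre of its underside, same axes.
- rule_mid (a point): Centre of the yellow tape measure, standing upright at the start: 36 mm thick (x, grasp across this), 84 mm long (y), 70 mm high (z up); this point is 35 mm above its underside. It fits on the divider on either side of the grip with its length along the divider's x: 83 mm lie free between grip and pin.
- rule: The same tape measure; origin on its underside, below rule_mid to within 2 mm, same axes.
- open_carton_flap_front (a joint): Front flap of the big open cardboard box, not part of the job: 0 = standing straight up, larger (rad) = leaning towards the robot. The box front is about 0.68 m ahead of the robot, from y = -0.34 to 0.04 m, 0.37 m high; the flap rises from it to 0.55 m. The box's left and right flaps spread sideways at 0.35 to 0.4 m height. Keep the arm clear of them, also on the way across.
- hex_nut: Bystander: steel hex nut, 24 x 21 x 11 mm; origin at the centre of its underside.
- flat_packet: Bystander: flat light blue packet, 66 x 110 x 17 mm; origin at the centre of its underside.
- black_roll: Bystander: roll of black tape lying flat, 62 x 59 x 19 mm; origin at the centre of its underside.

How it is judged (in metres and radians):
On the way, in this order (a step that is already met when the one before it is completed fails the run):
1. the carton lies flat on the tray's floor, let go (x of carton_mid in the frame of kit_tray between -0.06 and 0.06 m and y of carton_mid in the frame of kit_tray between -0.08 and 0.08 m and z of carton_mid in the frame of kit_tray between 0.022 and 0.03 m and angle between carton_mid's own z axis and vertical below 0.06 rad and contact force between the fingers and carton below 0.1 N), for 0.2 s.
2. the divider lies flush on both end walls with the pins through its holes, let go (x of carton_mid in the frame of kit_tray between -0.06 and 0.06 m and y of carton_mid in the frame of kit_tray between -0.08 and 0.08 m and z of carton_mid in the frame of kit_tray between 0.022 and 0.03 m and angle between carton_mid's own z axis and vertical below 0.06 rad and horizontal distance between divider_grip and kit_tray below 0.005 m and z of divider_grip in the frame of kit_tray between 0.079 and 0.0845 m and angle between divider_grip's own z axis and vertical below 0.025 rad and angle between the x axis of divider_grip and the x axis of kit_tray, either way round below 0.05 rad and contact force between the fingers and divider below 0.1 N), for 0.2 s.
At the end, for the whole second after the job is handed in: Carton flat on the tray floor; divider flush on both end walls (height within 3 mm, tilt under 0.025 rad), pins through its holes (centre within 5 mm, 0.05 rad); tape measure upright (0.1 rad) on the divider; all released and at rest (x of carton_mid in the frame of kit_tray between -0.06 and 0.06 m and y of carton_mid in the frame of kit_tray between -0.08 and 0.08 m and z of carton_mid in the frame of kit_tray between 0.022 and 0.03 m and angle between carton_mid's own z axis and vertical below 0.06 rad and horizontal distance between divider_grip and kit_tray below 0.005 m and z of divider_grip in the frame of kit_tray between 0.079 and 0.0845 m and angle between divider_grip's own z axis and vertical below 0.025 rad and angle between the x axis of divider_grip and the x axis of kit_tray, either way round below 0.05 rad and x of rule_mid in the frame of divider_grip between -0.055 and 0.055 m and y of rule_mid in the frame of divider_grip between -0.105 and 0.105 m and z of rule_mid in the frame of divider_grip between 0.008 and 0.018 m and angle between rule_mid's own z axis and vertical below 0.1 rad and linear speed of each of carton, divider, rule below 0.02 m/s); the robot touches nothing.
It fails at once if the divider was dropped onto the pins or end walls (faster than 0.35 m/s over the pins) (horizontal distance between divider_grip and kit_tray below 0.02 m and z of divider_grip in the frame of kit_tray below 0.108 m and linear speed of divider above 0.35 m/s).
It fails at once if a bystander (nut, flat packet, black roll) was displaced by more than 30 mm (distance of any of hex_nut, flat_packet, black_roll from where it was at the start of the episode above 0.03 m).
It also fails if it takes over 72 s, if anything falls off the work surface, if the arm or the gripper's body presses on something with over 40 N, if the wrist force passes 120 N, or if a joint passes its speed limit or range.

## Working session

There is one attempt and no reset: what is moved stays moved. The work goes in short steps, Python scripts to look and compute and a shell command to move; the robot and the scene stay as the last step left them, time stands still between calls to the robot, and variables do not carry over. Pictures are saved under pics/ and viewed, at most 10 in all, crops included, and the job is handed in when it is done.

```bash
mkdir -p pics; ls
cat > h.py <<'E'
from station import *
import numpy as np, cv2
from scipy.spatial.transform import Rotation as R
def ray(p,uv,st=None):
    uv=np.array(uv,float)
    if 'rvec' in p:
        Rm=cv2.Rodrigues(np.array(p['rvec'],float))[0]; t=np.array(p['tvec'],float).ravel()
        d=Rm.T@np.array([(uv[0]-p['cx'])/p['fx'],(uv[1]-p['cy'])/p['fy'],1]); return -Rm.T@t,d/np.linalg.norm(d)
    a=(uv[0]-p['cx'])/p['fx'];b=(uv[1]-p['cy'])/p['fy'];r=np.hypot(a,b)
    d=np.array([np.sin(r)*a/r,np.sin(r)*b/r,np.cos(r)]) if r>1e-9 else np.array([0,0,1.])
    H=np.array(p['hand_eye']);W=R.from_euler('xyz',st['tcp_rot'],degrees=True).as_matrix()
    return np.array(st['position'])+W@H[:3,3],W@H[:3,:3]@d
def atz(p,uv,z,st=None):
    o,d=ray(p,uv,st);return o+d*(z-o[2])/d[2]
def tri(rs):
    A=np.zeros((3,3));b=np.zeros(3)
    for o,d in rs:
        M=np.eye(3)-np.outer(d,d);A+=M;b+=M@o
    x=np.linalg.solve(A,b);return x,[round(float(np.linalg.norm(np.cross(x-o,d))),1) for o,d in rs]
def proj(p,X,st=None):
    if 'rvec' in p:
        Rm=cv2.Rodrigues(np.array(p['rvec'],float))[0];c=Rm@np.array(X)+np.array(p['tvec'],float).ravel()
        return p['fx']*c[0]/c[2]+p['cx'],p['fy']*c[1]/c[2]+p['cy']
    H=np.array(p['hand_eye']);W=R.from_euler('xyz',st['tcp_rot'],degrees=True).as_matrix()
    c=W.T@(np.array(X)-np.array(st['position']));c=H[:3,:3].T@(c-H[:3,3])
    r=np.arctan2(np.hypot(c[0],c[1]),c[2]);k=r/np.hypot(c[0],c[1])
    return p['fx']*k*c[0]+p['cx'],p['fy']*k*c[1]+p['cy']
def save(p,n,crop=None,s=1):
    im=p['pixels'][:,:,::-1]
    if crop: im=im[crop[1]:crop[3],crop[0]:crop[2]]
    cv2.imwrite('pics/'+n,cv2.resize(im,None,fx=s,fy=s,interpolation=cv2.INTER_CUBIC))
E
cat > a.py <<'E'
from h import *
s=get_state();print({k:np.round(v,2).tolist() for k,v in s.items()})
P={}
for c in ['side','top','wrist']:
    s=get_state();p=capture(c);P[c]=(p,s);np.save(c+'.npy',(p,s),allow_pickle=True)
    print(c,{k:np.round(v,3).tolist() for k,v in p.items() if k!='pixels'})
    for n in ['kit_tray','pin_left','divider_grip','divider','carton','rule','hex_nut','flat_packet','black_roll']:
        print(c,n,[(np.round(d['uv'],1).tolist(),round(d['score'],2)) for d in boxes_of(p,n)[:3]])
im=np.vstack([np.hstack([P['side'][0]['pixels'],P['top'][0]['pixels']]),np.hstack([P['wrist'][0]['pixels'],P['wrist'][0]['pixels']*0])])
cv2.imwrite('pics/all.png',cv2.resize(im[:,:,::-1],(800,600),interpolation=cv2.INTER_AREA))
save(P['top'][0],'top.png',None,1.5);save(P['wrist'][0],'wrist.png',None,1.5)
E
python3 a.py
```

```text
pics
{'time_s': 0.0, 'q': [61.94, 3.06, 92.49, 0.0, 84.57, -6.82], 'joint_vel': [0.07, 0.01, -0.06, 0.08, -0.14, 0.02], 'effort': [0.0, -39.37, -37.02, -0.0, 0.01, -0.0], 'position': [226.21, 582.01, 252.07], 'tcp_rot': [-179.88, -0.01, 158.75], 'ft_force': [0.0, 0.41, 0.98], 'ft_torque': [-0.01, 0.02, -0.02], 'finger_force': 0.0, 'gripper_width': 85.18}
side {'fx': 487.36, 'fy': 487.36, 'cx': 251.291, 'cy': 189.217, 'rvec': [2.199, -0.567, 0.252], 'tvec': [-528.093, 301.989, 1380.137], 'shot': 1}
side kit_tray [([216.5, 193.5], 0.76)]
side pin_left [([220.2, 197.3], 0.91)]
side divider_grip [([285.1, 333.1], 0.91)]
side divider [([283.9, 332.3], 0.64)]
side carton [([216.1, 249.5], 0.82), ([324.2, 294.3], 0.22)]
side rule [([238.7, 269.1], 0.68)]
side hex_nut [([310.4, 126.1], 0.48), ([216.4, 194.7], 0.43)]
side flat_packet [([325.5, 292.8], 0.87), ([217.5, 199.2], 0.2)]
side black_roll [([278.3, 257.3], 0.71)]
top {'fx': 406.332, 'fy': 406.332, 'cx': 262.715, 'cy': 188.315, 'rvec': [2.136, -2.112, 0.232], 'tvec': [-98.37, 589.633, 1278.973], 'shot': 2}
top kit_tray [([187.4, 198.8], 0.61)]
top pin_left [([186.4, 195.8], 0.85)]
top divider_grip [([353.3, 219.7], 0.65)]
top divider [([350.7, 219.4], 0.66), ([289.0, 228.1], 0.49), ([250.5, 232.8], 0.26)]
top carton [([252.5, 229.4], 0.95)]
top rule [([289.1, 184.7], 0.71), ([287.9, 230.4], 0.68)]
top hex_nut [([254.8, 234.4], 0.49), ([281.7, 192.8], 0.34)]
top flat_packet [([336.4, 173.2], 0.86)]
top black_roll [([284.0, 184.9], 0.54)]
wrist {'fx': 297.319, 'fy': 297.319, 'cx': 253.663, 'cy': 189.79, 'hand_eye': [[-0.0, -0.965, -0.261, 66.187], [1.0, -0.0, -0.0, -0.907], [0.0, -0.261, 0.965, -120.753], [0.0, 0.0, 0.0, 1.0]], 'shot': 3}
wrist kit_tray [([84.1, 371.7], 0.54)]
wrist pin_left [([86.4, 370.3], 0.49)]
wrist divider_grip []
wrist divider []
wrist carton []
wrist rule [([87.3, 373.3], 0.48)]
wrist hex_nut []
wrist flat_packet []
wrist black_roll []
```

View pics/all.png

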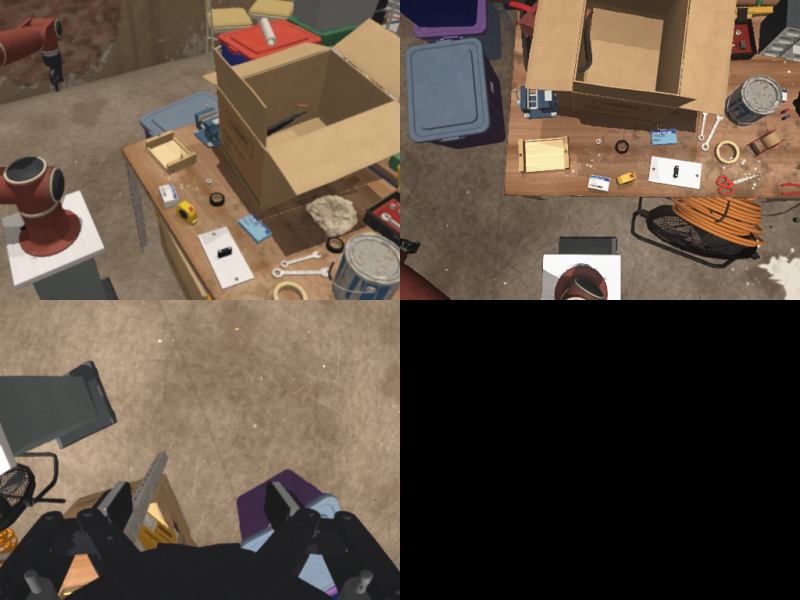

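View pics/top.png

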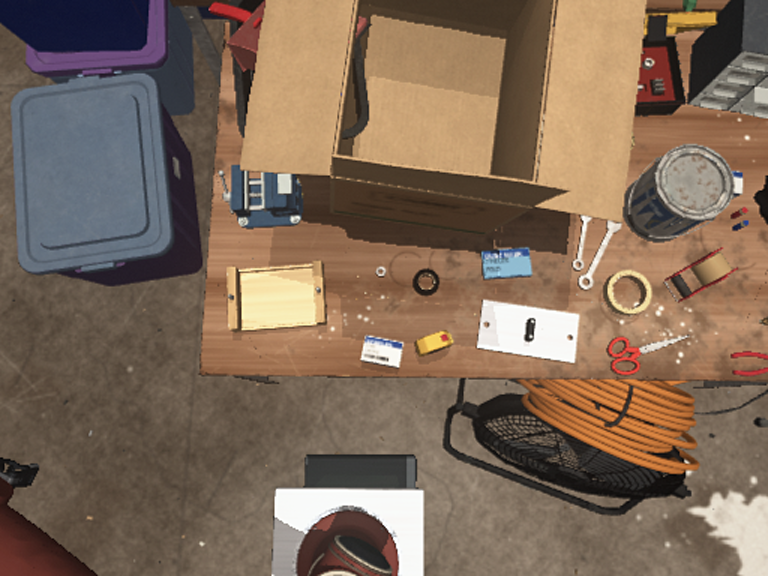

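Run:
```python
from h import *
L=lambda c:np.load(c+'.npy',allow_pickle=True)
s=L('side')[0];t=L('top')[0]
for n,a,b in [('tray',(216.5,193.5),(187.4,198.8)),('grip',(285.1,333.1),(353.3,219.7)),('carton',(216.1,249.5),(252.5,229.4)),('rule',(238.7,269.1),(287.9,230.4)),('packet',(325.5,292.8),(336.4,173.2)),('roll',(278.3,257.3),(284,184.9))]:
    print(n,*[np.round(v,1) for v in tri([ray(s,a),ray(t,b)])])
print(atz(s,(310.4,126.1),8))
```

```text
tray [555.1 159.   34.4] [1.9 1.9]
grip [ 492.1 -402.4  -10.9] [7.4 7.4]
carton [453.9 -57.8  10.8] [6.2 6.2]
rule [ 459.4 -177.7   33.2] [3.9 3.9]
packet [ 656.7 -348.    -4.4] [4.5 4.5]
roll [ 612.  -164.7   -6.7] [5.5 5.5]
[1098.38166198  393.43200103    8.        ]
```

The side and top views show the tray at about (555,159), carton at (454,-58), rule at (459,-178) and divider at (492,-402). Top-view pixels at 1.5x are tray (277,297), carton (383,351), rule (434,343) and divider (528,330). Next I move in and look from closer.

```bash
python3 -m crank '[[-42,-42.4,0,0,0,0,85],[-42,-42.4,0,0,0,0,85],[-42,-42.4,0,0,0,0,85],[-42,-42.4,0,0,0,0,85],[-42,-42.4,0,0,0,0,85],[-42,-42.4,0,0,0,0,85],[-42,-42.4,0,0,0,0,85],[-42,-42.4,0,0,0,0,85],[-42,-42.4,0,0,0,0,85],[0,0,0,0,0,0.171,85],[0,0,0,0,0,0.171,85],[0,0,0,0,0,0.171,85],[0,0,0,0,0,0.171,85],[0,0,0,0,0,0.171,85],[0,0,0,0,0,0.171,85],[0,0,0,0,0,0.171,85],[0,0,0,0,0,0,85]]'
cat > look.py <<'E'
from h import *
import sys
tag=sys.argv[1];s=get_state();p=capture('wrist');np.save(tag+'.npy',(p,s),allow_pickle=True)
print(np.round(s['position'],1),np.round(s['tcp_rot'],2),s['time_s'],s['gripper_width'])
for n in sys.argv[2:]:
    for d in boxes_of(p,n)[:2]: print(n,np.round(d['uv'],1).tolist(),round(d['score'],2),[np.round(atz(p,d['uv'],z,s)[:2],1).tolist() for z in (0,20,40)])
save(p,tag+'.png',None,1.5)
E
python3 look.py w1 kit_tray pin_left pin_right carton rule hex_nut black_roll
```

```text
time_s: 3.62
position: [440.5, 89.9, 253.4]
tcp_rot: [180.0, -0.0, 90.3]
ft_force: [-0.8, 0.6, -0.7]
gripper_width: 84.9
finger_force: 0.0
[440.5  89.9 253.4] [179.99  -0.    90.29] 3.625 84.88329023193255
kit_tray [348.5, 102.4] 0.67 [[561.3, 170.6], [554.7, 169.8], [548.2, 169.0]]
pin_left [353.5, 104.4] 0.78 [[568.2, 168.5], [561.3, 167.8], [554.5, 167.0]]
pin_right [351.4, 102.5] 0.65 [[565.3, 170.8], [558.5, 169.9], [551.8, 169.1]]
carton [255.0, 274.3] 0.57 [[442.7, -73.4], [442.5, -61.2], [442.3, -49.0]]
carton [350.5, 100.6] 0.56 [[563.9, 173.2], [557.3, 172.2], [550.6, 171.2]]
```

View pics/w1.png

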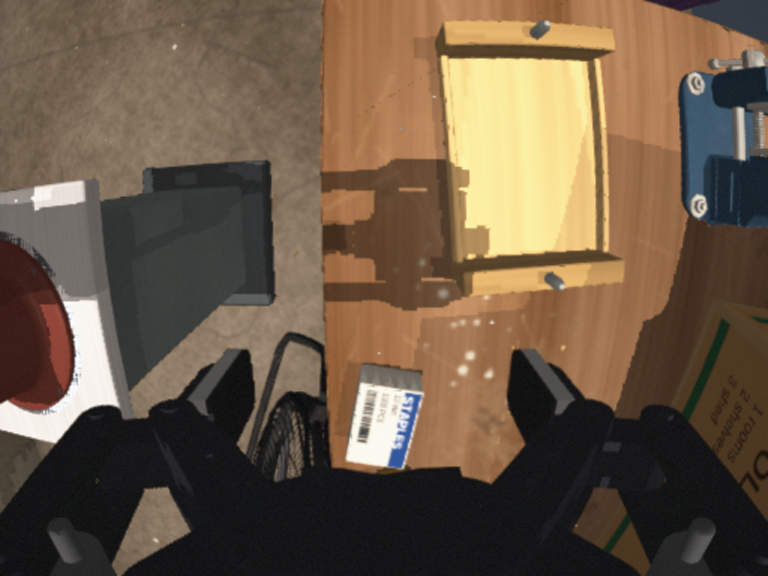

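The wrist view shows the tray's pins with tips near (548,24) and (563,286), and the carton's top face with corners near (359,383), (422,391), (405,468) and (346,462), all at 1.5x.

Run:
```python
from h import *
p,s=np.load('w1.npy',allow_pickle=True)
q=lambda u,v,z:np.round(atz(p,(u/1.5,v/1.5),z,s)[:2],1)
a=q(549,23,78);b=q(564,286,78);d=a-b
print('pins',a,b,'mid',(a+b)/2,'len',np.hypot(*d),'yaw',np.degrees(np.arctan2(-d[0],d[1])))
# refine by base of pins at z52
c=[q(*x,41) for x in [(359,383),(422,391),(405,468),(346,462)]]
print('carton',c,np.mean(c,0),[np.round(np.hypot(*(c[i]-c[i-1])),1) for i in range(4)])
for i,j in ((0,3),(1,2)):
  e=c[i]-c[j];print('long yaw',np.degrees(np.arctan2(-e[0],e[1])))
# tray corners at z=52
for x in [(437,22),(613,28),(623,257),(463,268)]:print('traycorner',q(*x,52))
print('nadir',proj(p,[440,156,0],s))
```

```text
pins [556.1 263.8] [574.   74.6] mid [565.05 169.2 ] len 190.04486312447386 yaw 5.404602564750726
carton [array([422.4, -20.5]), array([475.6, -28.1]), array([ 463.7, -111.8]), array([ 409. , -104.9])] [442.675 -66.325] [np.float64(85.5), np.float64(53.7), np.float64(84.5), np.float64(55.1)]
long yaw -9.021424565938734
long yaw -8.091764601755717
traycorner [479.9 264.8]
traycorner [623.  279.2]
traycorner [638.3  92.3]
traycorner [501.8  81.2]
nadir (np.float64(253.97544371110968), np.float64(110.5150290019949))
```

```bash
python3 -m crank '[[-39,0.4,33,0,0,0,85],[-39,0.4,33,0,0,0,85],[-39,0.4,33,0,0,0,85],[-39,0.4,33,0,0,0,85],[0,0,0,0,0,0.154,85],[0,0,0,0,0,0,85]]'
python3 look.py w2 carton rule black_roll
```

```text
time_s: 4.78
position: [442.4, -66.5, 120.9]
tcp_rot: [-180.0, -0.0, 81.4]
ft_force: [0.3, 0.5, -0.0]
gripper_width: 85.3
finger_force: 0.0
[442.4 -66.5 120.9] [-1.7995e+02 -1.0000e-02  8.1400e+01] 4.775 85.25901367545458
carton [253.8, 196.6] 0.9 [[440.9, -72.6], [441.8, -66.8], [442.7, -60.9]]
rule [286.4, 293.7] 0.85 [[457.6, -175.6], [457.1, -161.2], [456.6, -146.9]]
black_roll [421.9, 256.7] 0.61 [[603.3, -163.7], [590.7, -150.4], [578.2, -137.0]]
black_roll [370.7, 11.8] 0.19 [[564.3, 74.3], [554.9, 67.9], [545.6, 61.6]]
```

View pics/w2.png

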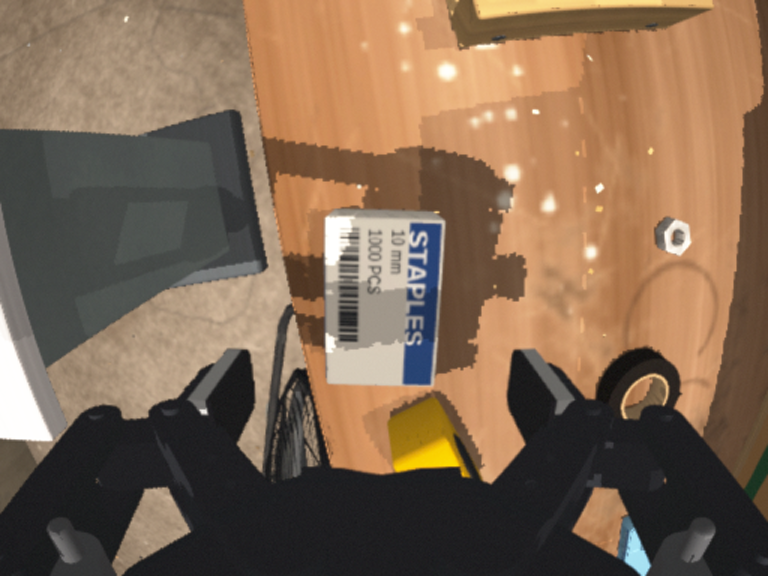

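The carton sits centred between the fingers, with its face at (327..443, 218..385). The rule is at (425,440), the nut at (675,236) and the roll at (640,385). I descend and grasp.

```bash
python3 -m crank '[[0,0,30,0,0,0,85],[0,0,30,0,0,0,85],[0,0,28,0,0,0,85],[0,0,0,0,0,0,85],[0,0,0,0,0,0,40],[0,0,0,0,0,0,40],[0,0,0,0,0,0,40],[0,0,0,0,0,0,40],[0,0,0,0,0,0,40],[0,0,0,0,0,0,40],[0,0,-30,0,0,0,40],[0,0,-45,0,0,0,40],[0,0,-45,0,0,0,40],[0,0,0,0,0,0,40]]' 40
```

```text
time_s: 6.72
position: [445.1, -66.9, 157.5]
tcp_rot: [179.5, 0.1, 81.4]
ft_force: [0.7, 0.4, -4.2]
gripper_width: 54.2
finger_force: 44.3
```

```bash
python3 -m crank '[[50.3,16.7,0,0,0,0,40],[50.3,16.7,0,0,0,0,40],[50.3,16.7,0,0,0,0,40],[50.3,16.7,0,0,0,0,40],[50.3,16.7,0,0,0,0,40],[0,0,0,0,0,-0.122,40],[0,0,0,0,0,-0.122,40],[0,0,0,0,0,0,40],[0,0,0,0,0,0,40]]'
python3 look.py w3 carton pin_left
```

```text
time_s: 7.85
position: [562.1, 169.7, 151.7]
tcp_rot: [-179.9, 0.0, 95.2]
ft_force: [-0.7, -0.5, -3.7]
gripper_width: 54.1
finger_force: 44.3
[562.1 169.7 151.7] [-1.7986e+02  1.0000e-02  9.5220e+01] 7.85 54.14268471613318
carton [257.0, 232.7] 0.74 [[569.1, 117.4], [568.1, 126.0], [567.1, 134.6]]
pin_left [257.7, 113.5] 0.8 [[558.9, 232.8], [558.7, 232.9], [558.4, 233.0]]
```

View pics/w3.png

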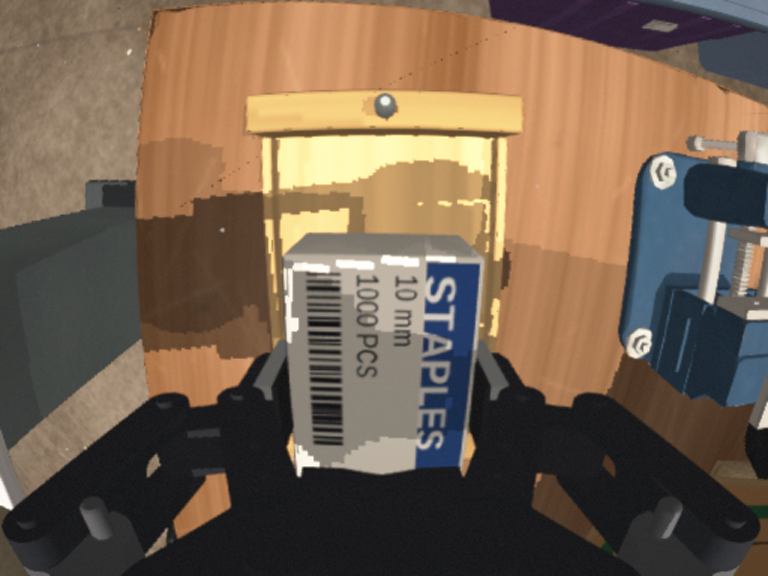

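The carton hangs square over the tray: the wall edges run parallel to the image, and the left pin tip is at (386,100). I lower it.

```bash
python3 -c "
from h import *
p,s=np.load('w3.npy',allow_pickle=True);print(atz(p,(386/1.5,100/1.5),78,s))"
python3 -m crank '[[0,3,37,0,0,0,40],[0,0,37,0,0,0,40],[0,0,30,0,0,0,40],[0,0,5,0,0,0,40],[0,0,0,0,0,0,40],[0,0,0,0,0,0,40]]'
```

```text
[554.93806765 263.95440497  78.        ]
time_s: 8.75
position: [567.5, 170.5, 46.4]
tcp_rot: [179.8, -0.0, 95.3]
ft_force: [-0.6, 0.7, -2.8]
gripper_width: 54.3
finger_force: 44.2
```

```bash
python3 -m crank '[[0,0,2,0,0,0,40],[0,0,1.5,0,0,0,40],[0,0,1,0,0,0,40],[0,0,0,0,0,0,40]]'; python3 -c "
from h import *
for i in range(3):
  s=get_state();print(np.round(s['position'],2),np.round(s['ft_force'],1))"
```

```text
time_s: 9.25
position: [566.4, 170.3, 41.4]
tcp_rot: [180.0, 0.0, 95.3]
ft_force: [-4.4, -1.3, 5.8]
gripper_width: 54.4
finger_force: 45.1
[566.41 170.32  41.36] [-4.4 -1.3  5.8]
[566.41 170.32  41.36] [-4.4 -1.3  5.8]
[566.41 170.32  41.36] [-4.4 -1.3  5.8]
```

```bash
python3 -m crank '[[0,0,0,0,0,0,70],[0,0,0,0,0,0,70],[0,0,0,0,0,0,70],[0,0,-30,0,0,0,70],[0,0,-55,0,0,0,70],[0,0,-55,0,0,0,85],[-50,0,-30,0,0,0,85],[0,0,0,0,0,0,85],[0,0,0,0,0,0,85]]'
python3 look.py w4 carton pin_left pin_right
```

```text
time_s: 10.38
position: [570.1, 120.5, 208.9]
tcp_rot: [-179.9, -0.0, 95.3]
ft_force: [-0.2, 0.7, 0.7]
gripper_width: 85.2
finger_force: 0.0
[570.1 120.5 208.9] [-1.7993e+02 -3.0000e-02  9.5290e+01] 10.375 85.24548489512406
pin_left [229.5, 127.8] 0.92 [[538.2, 164.9], [539.8, 166.1], [541.3, 167.4]]
pin_right [224.5, 124.3] 0.96 [[532.4, 168.4], [534.3, 169.4], [536.2, 170.4]]
```

View pics/w4.png

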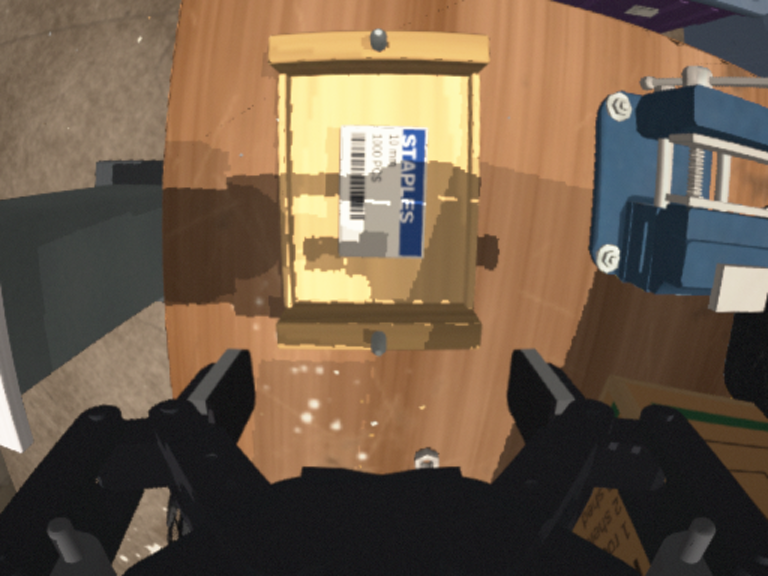

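The carton lies flat and square in the tray at (340..425, 127..257), and the pin tips show at (379,34) and (378,349).

Run:
```python
from h import *
p,s=np.load('w4.npy',allow_pickle=True)
a,b=[atz(p,(u/1.5,v/1.5),78,s)[:2] for u,v in ((379,34),(378,350))];d=a-b
print('pins',a,b,(a+b)/2,np.hypot(*d),np.degrees(np.arctan2(-d[0],d[1])))
t=np.load('top.npy',allow_pickle=True)[0]
a,b=[atz(t,(u/1.5,v/1.5),8)[:2] for u,v in ((487,324),(570,338))];d=a-b
print('div',a,b,(a+b)/2,np.hypot(*d),np.degrees(np.arctan2(-d[0],d[1])))
x0=s['position'][:2];w=np.array([480,-385])-x0;y=np.radians(s['tcp_rot'][2])
print('shift',w@[np.cos(y),np.sin(y)],w@[np.sin(y),-np.cos(y)])
```

```text
pins [555.26240428 262.36908098] [571.79189662  76.23288815] [563.52715045 169.30098457] 186.86868757774408 5.074737548094476
div [ 508.33139367 -303.36616644] [ 478.81333407 -490.39489197] [ 493.57236387 -396.8805292 ] 189.34376148694895 -8.96880316052194
shift -495.0669665108832 -136.3774531938368
```

```bash
python3 -m crank '[[-55,-15.2,0,0,0,0,85],[-55,-15.2,0,0,0,0,85],[-55,-15.2,0,0,0,0,85],[-55,-15.2,0,0,0,0,85],[-55,-15.2,0,0,0,0,85],[-55,-15.2,0,0,0,0,85],[-55,-15.2,0,0,0,0,85],[-55,-15.2,0,0,0,0,85],[-55,-15.2,0,0,0,0,85],[0,0,0,0,0,0.182,85],[0,0,0,0,0,0.182,85],[0,0,0,0,0,0.182,85],[0,0,0,0,0,0.182,85],[0,0,0,0,0,0.182,85],[0,0,0,0,0,0.182,85],[0,0,0,0,0,0.182,85],[0,0,0,0,0,0.182,85],[0,0,0,0,0,0.182,85],[0,0,0,0,0,0.182,85]]'
python3 -m crank '[[0,0,0,0,0,0,85],[0,0,0,0,0,0,85]]'
python3 look.py w5 divider divider_grip flat_packet
```

```text
time_s: 12.95
position: [480.5, -384.2, 208.5]
tcp_rot: [-179.9, 0.1, -9.2]
ft_force: [-0.5, 0.6, -0.6]
gripper_width: 84.9
finger_force: 0.0
time_s: 13.2
position: [480.4, -384.7, 209.2]
tcp_rot: [-180.0, 0.0, -8.8]
ft_force: [-0.4, -0.3, 0.2]
gripper_width: 85.0
finger_force: 0.0
[ 480.4 -384.7  209.2] [-1.7997e+02  5.0000e-02 -8.7800e+00] 13.2 84.95562374574625
divider [257.3, 156.8] 0.75 [[494.0, -391.7], [497.0, -392.0], [500.1, -392.2]]
divider [6.8, 110.4] 0.71 [[626.7, -51.3], [621.7, -72.2], [616.7, -93.0]]
divider_grip [261.8, 153.8] 0.76 [[496.6, -397.2], [499.5, -397.1], [502.4, -397.0]]
flat_packet [194.4, 28.6] 0.97 [[650.5, -345.0], [644.1, -348.1], [637.7, -351.2]]
```

View pics/w5.png

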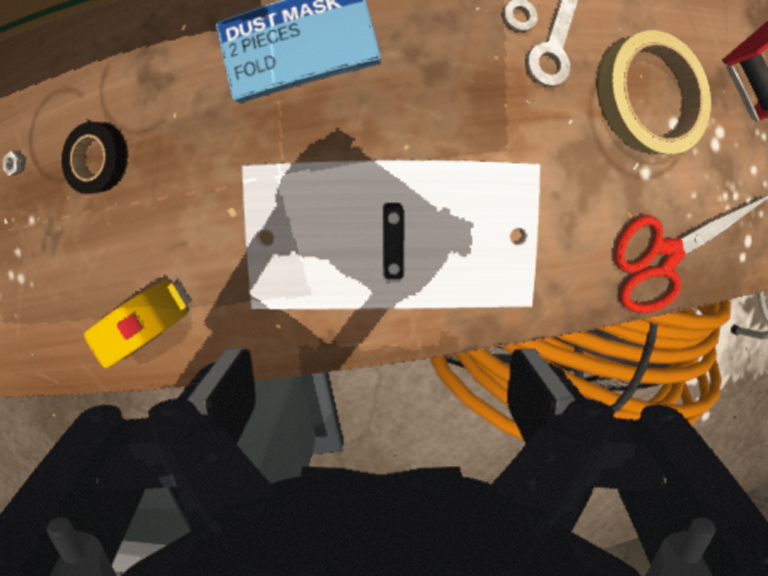

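The divider lies square in view: holes at (267,237) and (518,236), grip top centre at (394,241). The packet is ahead at (300,45), and the rule at (137,322).

Run:
```python
from h import *
p,s=np.load('w5.npy',allow_pickle=True)
q=lambda u,v,z:atz(p,(u/1.5,v/1.5),z,s)[:2]
a=q(267,237,8);b=q(518,236,8);d=a-b
print('holes mid',(a+b)/2,np.hypot(*d),np.degrees(np.arctan2(-d[0],d[1])))
print('grip',q(394,241,40))
for z in (0,4,8,12):
  d=q(267,237,z)-q(518,236,z);print(z,np.hypot(*d))
x0=np.array(s['position'][:2]);y=np.radians(s['tcp_rot'][2]);w=(a+b)/2-x0
print('shift',w@[np.cos(y),np.sin(y)],w@[np.sin(y),-np.cos(y)])
```

```text
holes mid [ 494.37843021 -397.23685741] 188.03098060255357 -8.432920038403319
grip [ 495.49356607 -396.85046765]
0 192.70414596644517
4 190.3675632844994
8 188.03098060255357
12 185.6943979206078
shift 15.705887878197306 10.253010858001685
```

```bash
python3 -m crank '[[8,5,44,0,0,0,85],[8,5,44,0,0,0,85],[0,0,40,0,0,0,50],[0,0,34,0,0,0,50],[0,0,12,0,0,0,50],[0,0,0,0,0,0,50],[0,0,0,0,0,0,50]]' 60; python3 look.py w6 divider_grip
```

```text
time_s: 14.28
position: [495.6, -398.5, 37.9]
tcp_rot: [179.9, -0.2, -8.9]
ft_force: [0.4, -0.6, 0.6]
gripper_width: 49.9
finger_force: 0.0
[ 495.6 -398.5   37.9] [ 1.7988e+02 -1.5000e-01 -8.9400e+00] 14.275 49.94956794386907
divider_grip [252.6, 203.1] 0.6 [[510.2, -401.2], [516.4, -402.2], [522.6, -403.2]]
```

```bash
python3 -m crank '[[0,0,1,0,0,0,5],[0,0,0,0,0,0,5],[0,0,0,0,0,0,5],[0,0,0,0,0,0,5],[0,0,0,0,0,0,5],[0,0,0,0,0,0,5],[0,0,-10,0,0,0,5],[0,0,-30,0,0,0,5],[0,0,-40,0,0,0,5],[0,0,-50,0,0,0,5],[0,0,-45,0,0,0,5],[0,0,0,0,0,0,5],[0,0,0,0,0,0,5]]' 70; python3 look.py w7 divider
```

```text
time_s: 16.0
position: [493.6, -396.8, 207.4]
tcp_rot: [-179.9, 0.2, -9.0]
ft_force: [0.3, 0.2, -4.8]
gripper_width: 12.9
finger_force: 70.0
[ 493.6 -396.8  207.4] [-1.7989e+02  1.7000e-01 -8.9600e+00] 16.0 12.893388225151133
divider [252.5, 201.3] 0.9 [[456.6, -390.1], [462.8, -391.2], [469.0, -392.3]]
```

View pics/w7.png

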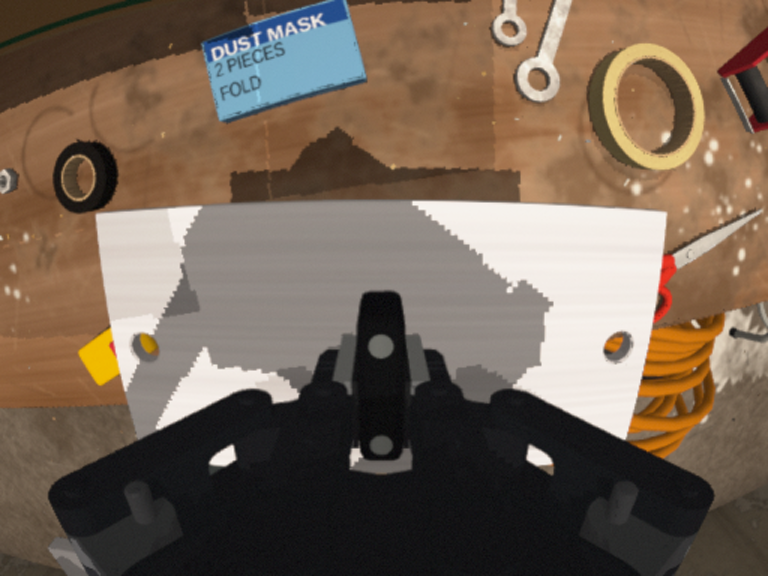

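Divider held level and square; its holes are at (145,346) and (618,346).

Run:
```python
from h import *
p,s=np.load('w7.npy',allow_pickle=True)
s['tcp_rot']=[180,0,s['tcp_rot'][2]]
y=np.radians(s['tcp_rot'][2])
for dz in (26,28,30):
  a,b=[atz(p,(u/1.5,v/1.5),s['position'][2]-dz,s)[:2] for u,v in ((145,346),(618,346))];d=a-b
  w=(a+b)/2-s['position'][:2]
  print(dz,np.hypot(*d),'yaw',np.degrees(np.arctan2(-d[0],d[1])),'tool offset',w@[np.cos(y),np.sin(y)],w@[np.sin(y),-np.cos(y)])
# move: first to (450,-100), then to tray
T=np.array([564.5,169.3]);w=T-s['position'][:2]
print('shift',w@[np.cos(y),np.sin(y)],w@[np.sin(y),-np.cos(y)],np.hypot(*w))
```

```text
26 187.21572634419792 yaw -8.99232060391168 tool offset 0.4914653855728373 1.3641830254698306
28 189.76716501669597 yaw -8.992320603911688 tool offset -0.38896418894440404 1.372019530066247
30 192.318603689194 yaw -8.992320603911677 tool offset -1.2693937634616927 1.3798560346627282
shift -18.14993237798534 -570.193328617599 570.482122459015
```

```bash
python3 -m crank '[[-3.5,-14,0,0,0,0,5],[-7,-28,0,0,0,0,5],[-10.5,-42.5,0,0,0,0,5],[-10.5,-42.5,0,0,0,0,5],[-10.5,-42.5,0,0,0,0,5],[-10.5,-42.5,0,0,0,0,5],[-10.5,-42.5,0,0,0,0,5],[-10.5,-42.5,0,0,0,0,5],[-10.5,-42.5,0,0,0,0,5],[-10.5,-42.5,0,0,0,0,5],[-10.5,-42.5,0,0,0,0,5],[-10.5,-42.5,0,0,0,0,5],[-10.5,-42.5,0,0,0,0,5],[-7,-28,0,0,0,0,5],[-3.5,-14,0,0,0,-0.062,5],[0,0,0,0,0,-0.093,5],[0,0,0,0,0,-0.093,5],[0,0,0,0,0,0,5],[0,0,0,0,0,0,5]]'; python3 look.py w8 divider pin_left pin_right
```

```text
time_s: 18.48
position: [445.3, 168.2, 209.5]
tcp_rot: [180.0, 0.0, 5.2]
ft_force: [0.5, -0.7, -3.5]
gripper_width: 13.0
finger_force: 69.8
[445.3 168.2 209.5] [1.7999e+02 3.0000e-02 5.2000e+00] 18.475 13.021359133195464
divider [251.3, 202.3] 0.65 [[406.2, 166.6], [412.5, 167.0], [418.8, 167.4]]
pin_left [263.8, 89.3] 0.91 [[535.7, 164.5], [534.2, 165.0], [532.6, 165.6]]
pin_right [261.5, 87.0] 0.96 [[538.0, 167.2], [536.3, 167.6], [534.7, 168.0]]
```

View pics/w8.png

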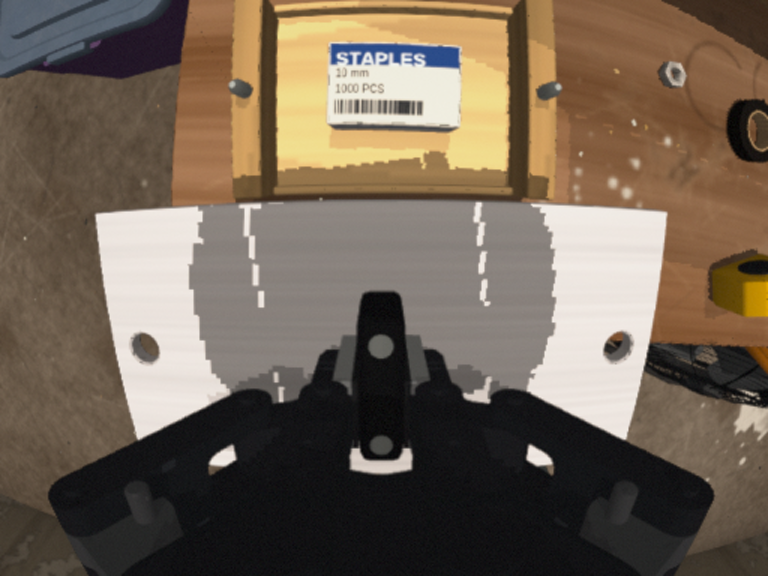

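The view shows the pin tips at about (233,86) and (559,87) beyond the plate, with the plate's holes at (145,347) and (618,346). I refine these numerically.

Run:
```python
from h import *
p,s=np.load('w8.npy',allow_pickle=True);im=p['pixels'].astype(int)
s['tcp_rot']=[180,0,s['tcp_rot'][2]]
for u0,v0 in ((150,50),(354,50)):
  c=im[v0:v0+18,u0:u0+26];sat=(c.max(2)-c.min(2))
  for r in sat: print(' '.join('%3d'%x for x in r))
  print()
y=np.radians(s['tcp_rot'][2]);X=np.array([np.cos(y),np.sin(y)]);Y=np.array([np.sin(y),-np.cos(y)])
def mid(a,b,z):
  a,b=[atz(p,(u/1.5,v/1.5),z,s)[:2] for u,v in (a,b)];d=a-b
  w=(a+b)/2-s['position'][:2];return np.hypot(*d),np.degrees(np.arctan2(-d[0],d[1])),w@X,w@Y
print('pins',mid((234,86),(559,87),78));print('holes',mid((145,347),(618,346),s['position'][2]-28))
```

```text
79  78  80  79  85 100 107 107 106 106 108 109 111 113 111 110 113 113 113 112 115 108  92  67  39  36
 73  78  78  80  80 101 105 104 102 104 109 109 112 112 110 113 111 113 113 115 113 108  93  66  40  36
 77  78  79  79  81  93  81  67  57  80  93 104 111 112 111 112 112 112 113 115 113 109  92  67  39  36
 81  79  80  73  55  38  20  15  12  19  39  70 102 108 110 112 113 113 115 114 114 110  94  67  39  35
 79  80  72  44  19  10   8   6   6   6  10  18  37  75  94  95 111 115 115 113 114 109  93  70  41  33
 80  76  51  21  12  11  10   7   6   5   6   5   8  22  42  61 104 110 114 115 114 109  94  69  40  37
 80  75  44  15  11  11  10   7   4   4   5   5   4   5   8  18  53  91 112 115 115 110  95  68  42  37
 80  74  37  12  10  10   9   7   5   4   4   6   4   5   3   5  21  68 101 114 115 110  93  65  40  36
 80  77  43  12   9   8   7   5   4   4   4   4   3   3   3   4   8  35  77 112 116 109  95  65  43  35
 80  78  58  14   7   5   7   5   5   5   4   4   5   3   4   3   4  14  63 112 117 108  95  63  41  38
 81  81  74  34   9   5   4   5   4   4   4   5   5   4   4  
[... 2209 characters left out ...]
67  67  67  67  67
108 109 106  95  55  16   4   4   6   5   4   4   6  12  19  40  55  53  63  66  67  67  67  66  67  68
107 109 104  95  79  44  18   8   7   7   5  14  34  60  78 101  93  71  67  67  68  69  67  68  69  68
108 109 106  95  91  80  66  45  32  33  32  59  89 103 108 110  96  75  68  67  68  69  67  70  69  67
106 110 107  96  93  90  91  85  78  83  89  95 110 114 113 110  96  73  66  69  68  66  67  69  69  68

pins (np.float64(189.29905820173153), np.float64(5.66662648872123), np.float64(116.47215048519435), np.float64(10.94532909588431))
holes (np.float64(189.8678379416034), np.float64(5.293964985515012), np.float64(-0.8046843292682594), np.float64(1.1703662395779928))
```

```bash
python3 -m crank '[[15,1,0,0,0,-0.007,5],[35,3,0,0,0,0,5],[35,3,0,0,0,0,5],[23,2,10,0,0,0,5],[10,0,20,0,0,0,5],[0,0,25,0,0,0,5],[0,0,20,0,0,0,5],[0,0,8,0,0,0,5],[0,0,0,0,0,0,5],[0,0,0,0,0,0,5]]'; python3 look.py w9 divider
python3 - <<'E'
from h import *
for i in range(5):
  s=get_state();capture('wrist');print(np.round(s['position'],1),np.round(s['tcp_rot'],2),np.round(s['ft_force'],1))
E
```

```text
time_s: 19.92
position: [564.6, 171.3, 128.1]
tcp_rot: [-180.0, -0.1, 5.7]
ft_force: [0.1, -0.1, -2.9]
gripper_width: 12.9
finger_force: 69.9
[564.6 171.3 128.1] [-1.7999e+02 -1.3000e-01  5.6600e+00] 19.925 12.893323803929157
divider [252.3, 201.6] 0.85 [[552.1, 170.5], [558.3, 171.0], [564.5, 171.6]]
[564.6 171.3 128.2] [-1.7999e+02 -1.3000e-01  5.6600e+00] [ 0.7  0.6 -3.8]
[564.5 171.3 128. ] [-1.7999e+02 -1.2000e-01  5.6600e+00] [-0.4  0.1 -4.5]
[564.4 171.2 127.8] [-1.7999e+02 -9.0000e-02  5.6600e+00] [ 0.1  0.5 -4.1]
[564.2 171.2 127.6] [-1.7999e+02 -7.0000e-02  5.6600e+00] [-0.5  0.1 -4.6]
[564.1 171.2 127.4] [-1.80e+02 -5.00e-02  5.66e+00] [-0.4  0.6 -4.7]
```

```bash
python3 -m crank '[[0,0,5,0,0,0,5],[0,0,4,0,0,0,5],[0,0,2,0,0,0,5],[0,0,2,0,0,0,5],[0,0,2,0,0,0,5],[0,0,0,0,0,0,5]]'; python3 look.py w10
python3 - <<'E'
from h import *
p,s=np.load('w10.npy',allow_pickle=True);im=p['pixels'].astype(int)
for u0 in (84,402):
  c=im[222:242,u0:u0+24].sum(2)//3
  for r in c: print(' '.join('%3d'%x for x in r))
  print()
print(np.round(s['ft_force'],1),np.round(s['ft_torque'],2))
E
```

```text
time_s: 21.02
position: [563.7, 171.1, 111.6]
tcp_rot: [180.0, 0.0, 5.7]
ft_force: [-0.2, 0.3, -3.6]
gripper_width: 12.7
finger_force: 69.9
[563.7 171.1 111.6] [1.80e+02 2.00e-02 5.66e+00] 21.025 12.737824182450987
232 232 232 232 226 193 171 151 151 137 145 144 150 169 195 221 230 233 234 234 234 234 234 234
232 233 232 229 214 183 139 121 103 107 121 123 123 127 134 161 205 228 231 232 233 232 232 232
233 233 231 214 194 162 108  93  92 105 119 123 123 120 121 133 170 209 227 232 233 232 233 233
233 232 226 202 180 130  93  90  93 107 122 122 122 124 126 152 175 189 209 228 233 233 233 234
232 230 216 190 160 100  88  89  92 104 121 125 124 124 129 166 182 186 193 212 230 233 235 234
231 229 201 173 141  94  88  89  89 100 121 124 122 124 130 161 181 186 187 193 219 233 233 233
230 228 193 146 107  90  89  89  87  93 118 122 124 124 126 145 179 185 187 182 186 227 232 233
230 227 191 127  91  88  87  88  87  90 110 122 121 124 122 131 158 178 180 164 145 207 231 232
230 227 195 125  96  90  90  86  85  89 105 116 121 122 122 122 129 134 145 133 130 173 227 231
230 228 201 132 115  
[... 2293 characters left out ...]
00 100 100  99 100  97  96  93  93  94  94  94  92 107 161 195 211 229 235 235 234 235
181 131 104 101 100 100  99  97  95  94  96  96  97  96 101 143 187 203 222 233 235 235 235 234
215 165 116 100 100  98  98  96  96  97  96  98  98 106 135 181 199 215 231 234 234 233 233 233
227 190 143 106 100  99  98  97  97  97  99 104 119 159 182 187 210 230 234 233 233 233 233 233
230 211 193 139 115 104 103 103 103 103 111 139 169 197 203 211 228 233 233 233 233 233 233 233
232 225 211 186 161 140 136 133 135 135 154 182 197 207 214 228 234 234 234 234 235 234 235 234
234 232 224 186 193 191 186 183 183 172 158 163 193 222 233 234 235 235 234 235 235 234 234 233

[-0.2  0.3 -3.6] [-0.04  0.02  0.02]
```

Both pin tips already show inside the holes; about 1 mm along tool y and 0.008 rad need correcting. I apply that and go on down gently.

```bash
python3 -m crank '[[0,1,0,0,0,0.008,5],[0,0,0,0,0,0,5],[0,0,3,0,0,0,5],[0,0,3,0,0,0,5],[0,0,3,0,0,0,5],[0,0,3,0,0,0,5],[0,0,0,0,0,0,5]]'; python3 -c "
from h import *
s=get_state();print(np.round(s['ft_force'],1),np.round(s['ft_torque'],2))"
```

```text
time_s: 21.95
position: [563.6, 170.1, 99.3]
tcp_rot: [180.0, 0.1, 5.2]
ft_force: [-0.3, 0.5, -4.3]
gripper_width: 12.9
finger_force: 69.9
[-0.3  0.5 -4.3] [ 0.02 -0.   -0.  ]
```

```bash
python3 -m crank '[[0,0,3,0,0,0,5],[0,0,3,0,0,0,5],[0,0,2,0,0,0,5],[0,0,1,0,0,0,5],[0,0,0,0,0,0,5]]'; python3 -c "
from h import *
s=get_state();print(np.round(s['ft_force'],1),np.round(s['ft_torque'],2))"
```

```text
time_s: 22.58
position: [563.9, 170.1, 90.7]
tcp_rot: [180.0, 0.0, 5.2]
ft_force: [0.6, 0.4, -4.5]
gripper_width: 12.8
finger_force: 69.9
[ 0.6  0.4 -4.5] [-0.04  0.05 -0.  ]
```

```bash
python3 -m crank '[[0,0,1,0,0,0,5],[0,0,0.7,0,0,0,5],[0,0,0,0,0,0,5]]'; python3 -m crank '[[0,0,0.7,0,0,0,5],[0,0,0,0,0,0,5]]'
```

```text
time_s: 22.95
position: [563.9, 170.1, 89.1]
tcp_rot: [180.0, 0.0, 5.2]
ft_force: [-0.5, 0.6, -4.3]
gripper_width: 13.1
finger_force: 69.9
time_s: 23.2
position: [563.9, 170.1, 88.4]
tcp_rot: [180.0, 0.0, 5.2]
ft_force: [0.4, 0.2, -3.2]
gripper_width: 12.6
finger_force: 69.9
```

```bash
python3 -m crank '[[0,0,0.7,0,0,0,5],[0,0,0,0,0,0,5]]'; python3 -m crank '[[0,0,0.7,0,0,0,5],[0,0,0,0,0,0,5]]'
```

```text
time_s: 23.45
position: [564.0, 170.1, 87.7]
tcp_rot: [-180.0, 0.0, 5.2]
ft_force: [-0.2, 0.4, -3.2]
gripper_width: 12.7
finger_force: 69.8
time_s: 23.7
position: [564.0, 170.1, 87.6]
tcp_rot: [180.0, 0.0, 5.2]
ft_force: [-2.9, -0.9, 1.5]
gripper_width: 12.4
finger_force: 70.5
```

```bash
python3 -m crank '[[0,0,0.4,0,0,0,40],[0,0,0,0,0,0,40],[0,0,0,0,0,0,40],[0,0,0,0,0,0,40],[0,0,-10,0,0,0,40],[0,0,-40,0,0,0,40],[0,0,-50,0,0,0,85],[-45,0,-20,0,0,0,85],[0,0,0,0,0,0,85],[0,0,0,0,0,0,85]]'; python3 look.py w11 divider divider_grip; python3 -c "
from h import *
p=capture('side');print([(np.round(d['uv'],1),d['score']) for d in boxes_of(p,'rule')]);np.save('side2.npy',(p,0),allow_pickle=True)
p,s=np.load('w11.npy',allow_pickle=True)
for n,X in (('pin',[564-8.6,170.1+94.6,78]),('pinR',[564+8.6,170.1-94.6,78]),('grip',[564,170.1,92])): print(n,proj(p,X,s))"
```

```text
time_s: 24.95
position: [519.3, 166.0, 206.7]
tcp_rot: [-180.0, -0.0, 5.2]
ft_force: [-0.1, -0.9, -0.7]
gripper_width: 84.9
finger_force: 0.0
[519.3 166.  206.7] [-1.8e+02 -4.0e-02  5.2e+00] 24.95 84.8505643272783
divider [251.4, 136.1] 0.58 [[557.1, 171.2], [558.7, 171.2], [560.3, 171.2]]
divider_grip [254.2, 135.8] 0.91 [[557.7, 168.1], [559.3, 168.3], [560.9, 168.5]]
[(array([238.8, 270. ]), 0.84)]
pin (np.float64(144.4506944452599), np.float64(138.0308972834592))
pinR (np.float64(361.2883743209249), np.float64(137.9623138200493))
grip (np.float64(252.73718478388895), np.float64(136.9937298978456))
```

```bash
python3 -m crank '[[-15.6,53.1,0,0,0,0,85],[-15.6,53.1,0,0,0,0,85],[-15.6,53.1,0,0,0,0,85],[-15.6,53.1,0,0,0,0,85],[-15.6,53.1,0,0,0,0,85],[-15.6,53.1,0,0,0,0,85],[0,0,0,0,0,0.165,85],[0,0,0,0,0,0.165,85],[0,0,0,0,0,0.165,85],[0,0,0,0,0,0.165,85],[0,0,0,0,0,0.165,85],[0,0,0,0,0,0.165,85],[0,0,0,0,0,0.165,85],[0,0,0,0,0,0,85],[0,0,0,0,0,0,85]]'; python3 look.py w12 rule
python3 - <<'E'
import cv2,numpy as np
a=cv2.imread('pics/w12.png')[:,140:640];b=cv2.imread('pics/w11.png')[:,90:390]
b2=cv2.imread('pics/w11.png')[90:330,150:610]
out=np.zeros((576,800,3),np.uint8);out[:,:500]=a
out[:156,500:]=cv2.resize(b2,(300,156),interpolation=cv2.INTER_AREA)
cv2.imwrite('pics/comp.png',out)
E
```

```text
time_s: 27.08
position: [454.9, -159.8, 206.3]
tcp_rot: [180.0, 0.0, -60.8]
ft_force: [-0.4, 0.4, 0.8]
gripper_width: 85.2
finger_force: 0.0
[ 454.9 -159.8  206.3] [ 1.7998e+02  3.0000e-02 -6.0850e+01] 27.075 85.19259290295496
rule [254.9, 157.0] 0.72 [[460.4, -174.6], [462.0, -177.3], [463.6, -179.9]]
```

View pics/comp.png

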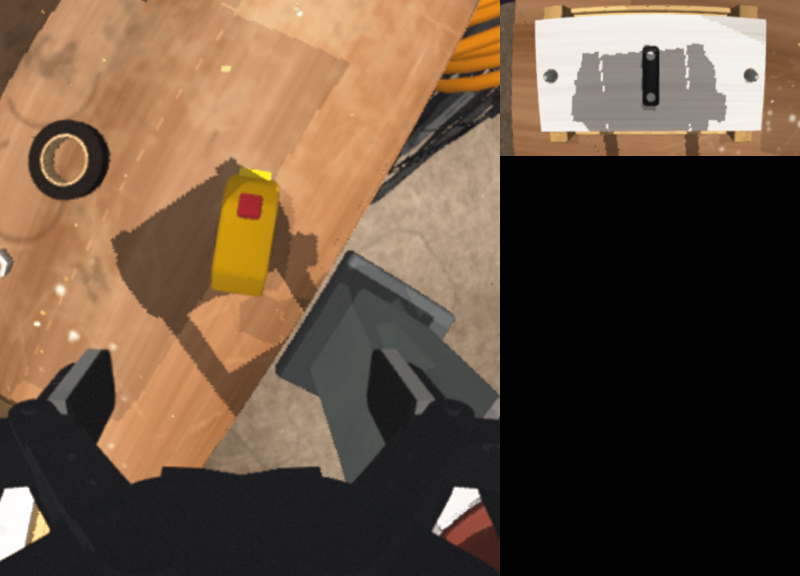

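The inset shows the divider seated with both pins through it, flush on the walls. The rule's top spans (227,180)–(279,190) to (212,288)–(263,295) in the crop, leaning about 8° clockwise.

Run:
```python
from h import *
p,s=np.load('w12.npy',allow_pickle=True)
im=p['pixels'];hsv=cv2.cvtColor(im,cv2.COLOR_RGB2HSV)
m=((hsv[...,0]>20)&(hsv[...,0]<34)&(hsv[...,1]>190)&(hsv[...,2]>70)).astype(np.uint8);m[230:]=0
m|=((hsv[...,0]<6)&(hsv[...,1]>190)).astype(np.uint8)*(np.arange(384)[:,None]<230)*(abs(np.arange(512)[None,:]-258)<40).astype(np.uint8)
n,l,st,c=cv2.connectedComponentsWithStats(m);k=1+st[1:,4].argmax();ys,xs=np.where(l==k)
y=np.radians(s['tcp_rot'][2]);X=np.array([np.cos(y),np.sin(y)]);Y=np.array([np.sin(y),-np.cos(y)])
for z in (35,55,70):
  W=np.array([[w@X,w@Y] for w in (atz(p,(a,b),z,s)[:2]-s['position'][:2] for a,b in zip(xs,ys))],np.float32)
  print(z,cv2.minAreaRect(W),W.mean(0))
```

```text
35 ((23.447853088378906, 4.0925750732421875), (83.25030517578125, 36.90811538696289), 8.874788284301758) [20.598675   3.5217175]
55 ((26.363338470458984, 3.8774890899658203), (77.54889678955078, 34.38045883178711), 8.874786376953125) [23.70927   3.345736]
70 ((28.549949645996094, 3.7161808013916016), (73.27284240722656, 32.484718322753906), 8.874786376953125) [26.042149   3.2137396]
```

```bash
python3 -m crank '[[25,3,20,0,0,0,85],[0,0,0,0,0,0.155,85],[0,0,44,0,0,0,85],[0,0,44,0,0,0,85],[0,0,44,0,0,0,85],[0,0,0,0,0,0,85],[0,0,0,0,0,0,20],[0,0,0,0,0,0,20],[0,0,0,0,0,0,20],[0,0,0,0,0,0,20],[0,0,0,0,0,0,20],[0,0,0,0,0,0,20],[0,0,0,0,0,0,20]]' 50
```

```text
time_s: 28.8
position: [465.4, -183.9, 56.7]
tcp_rot: [-179.9, -0.1, -69.8]
ft_force: [-1.6, -0.7, 6.9]
gripper_width: 33.2
finger_force: 50.3
```

```bash
python3 -m crank '[[0,0,-10,0,0,0,20],[0,0,-30,0,0,0,20],[0,0,-50,0,0,0,20],[0,0,-55,0,0,0,20],[0,0,0,0,0,0,20],[0,0,0,0,0,0,20]]'; python3 look.py w13 rule
python3 - <<'E'
from h import *
s=get_state();y=np.radians(s['tcp_rot'][2]);X=np.array([np.cos(y),np.sin(y)]);Y=np.array([np.sin(y),-np.cos(y)])
t=np.radians(5.2);T=np.array([563.8,170.1])+49*np.array([np.sin(t),-np.cos(t)]);w=T-s['position'][:2]
print(T,w@X,w@Y,5.2-s['tcp_rot'][2],s['ft_force'])
p,_=np.load('w13.npy',allow_pickle=True);im=p['pixels']
hsv=cv2.cvtColor(im,cv2.COLOR_RGB2HSV);m=(hsv[...,0]>18)&(hsv[...,0]<34)&(hsv[...,1]>190)&(hsv[...,2]>60)
for r in range(120,330,15):
  x=np.where(m[r])[0];print(r,x.min() if len(x) else None,x.max() if len(x) else None,len(x))
E
```

```text
time_s: 29.55
position: [463.8, -182.7, 199.0]
tcp_rot: [180.0, 0.0, -69.9]
ft_force: [-0.3, -0.5, -3.0]
gripper_width: 33.5
finger_force: 49.9
[ 463.8 -182.7  199. ] [ 1.7997e+02  5.0000e-02 -6.9850e+01] 29.55 33.53805692681549
rule [251.8, 238.2] 0.62 [[437.8, -108.2], [440.8, -116.7], [443.8, -125.3]]
[568.24099643 121.30166447] -248.7992505728358 -203.2824968369797 75.05490607824461 [-0.39443277  0.30620031 -1.52143896]
120 None None 0
135 None None 0
150 None None 0
165 237 275 39
180 225 287 63
195 219 290 72
210 217 291 75
225 216 291 42
240 215 292 43
255 217 291 75
270 217 290 74
285 218 289 72
300 218 288 71
315 250 258 9
```

```bash
python3 -c "
from h import *
p,s=np.load('w13.npy',allow_pickle=True);y=np.radians(s['tcp_rot'][2])
for z in (16,0,-20): print(z,(atz(p,(256,163),s['position'][2]+z,s)[:2]-s['position'][:2])@[np.cos(y),np.sin(y)])"
python3 -m crank '[[-17.8,-14.5,0,0,0,0,20],[-35.6,-29,0,0,0,0,20],[-35.6,-29,0,0,0,0,20],[-35.6,-29,0,0,0,0,20],[-35.6,-29,0,0,0,0,20],[-35.6,-29,10,0,0,0,20],[-35.6,-29,10,0,0,0,20],[-17.8,-14.5,10,0,0,0,20],[0,0,0,0,0,-0.164,20],[0,0,0,0,0,-0.164,20],[0,0,0,0,0,-0.164,20],[0,0,0,0,0,-0.164,20],[0,0,0,0,0,-0.164,20],[0,0,0,0,0,-0.164,20],[0,0,0,0,0,-0.164,20],[0,0,0,0,0,-0.162,20],[0,0,0,0,0,0,20],[0,0,0,0,0,0,20]]'
python3 look.py w14 divider_grip pin_right
```

```text
16 47.87988374209779
0 45.0789728588324
-20 41.57783425475067
time_s: 31.9
position: [568.7, 120.5, 168.7]
tcp_rot: [180.0, 0.1, 5.1]
ft_force: [-0.4, -0.0, -3.2]
gripper_width: 33.1
finger_force: 50.1
[568.7 120.5 168.7] [1.7999e+02 8.0000e-02 5.0500e+00] 31.9 33.140913807147285
divider_grip [176.4, 173.9] 0.88 [[565.4, 198.3], [570.1, 193.3], [574.8, 188.2]]
pin_right [198.8, 120.1] 0.89 [[621.0, 178.0], [621.9, 174.4], [622.8, 170.8]]
```

```bash
python3 -m crank '[[0,0,20,0,0,0,20],[0,0,18,0,0,0,20],[0,0,8,0,0,0,20],[0,0,4,0,0,0,20],[0,0,2,0,0,0,20],[0,0,0,0,0,0,20]]'; python3 -m crank '[[0,0,1,0,0,0,20],[0,0,0,0,0,0,20]]'
```

```text
time_s: 32.8
position: [569.4, 120.9, 118.1]
tcp_rot: [180.0, -0.0, 5.2]
ft_force: [0.3, 0.2, -1.4]
gripper_width: 33.0
finger_force: 50.1
time_s: 33.05
position: [569.2, 120.8, 116.9]
tcp_rot: [180.0, -0.0, 5.2]
ft_force: [-0.0, 0.3, -3.0]
gripper_width: 33.0
finger_force: 50.1
```

```bash
python3 -m crank '[[0,0,1,0,0,0,20],[0,0,0,0,0,0,20]]'; python3 -m crank '[[0,0,0.8,0,0,0,20],[0,0,0,0,0,0,20]]';  python3 -m crank '[[0,0,0.7,0,0,0,20],[0,0,0,0,0,0,20]]'
```

```text
time_s: 33.3
position: [569.4, 120.8, 116.8]
tcp_rot: [180.0, -0.0, 5.2]
ft_force: [-3.2, -1.3, 6.0]
gripper_width: 33.4
finger_force: 50.6
time_s: 33.55
position: [569.5, 120.8, 116.8]
tcp_rot: [180.0, -0.0, 5.2]
ft_force: [-6.1, -1.3, 9.2]
gripper_width: 33.2
finger_force: 50.7
time_s: 33.8
position: [569.5, 120.8, 116.8]
tcp_rot: [180.0, -0.0, 5.2]
ft_force: [-8.1, -1.1, 13.5]
gripper_width: 33.3
finger_force: 51.0
```

```bash
python3 -m crank '[[0,0,-1.5,0,0,0,20],[0,0,0,0,0,0,50],[0,0,0,0,0,0,50],[0,0,0,0,0,0,50],[0,0,0,0,0,0,50],[0,0,-10,0,0,0,50],[0,0,-30,0,0,0,50],[0,0,-40,0,0,0,50],[-30,0,-20,0,0,0,85],[-30,0,0,0,0,0,85],[0,0,0,0,0,0,85],[0,0,0,0,0,0,85]]'; python3 look.py w15 rule divider_grip divider
python3 - <<'E'
from h import *
p,s=np.load('w15.npy',allow_pickle=True);im=p['pixels'];print(s['ft_force'])
hsv=cv2.cvtColor(im,cv2.COLOR_RGB2HSV);m=((hsv[...,0]>20)&(hsv[...,0]<34)&(hsv[...,1]>190)&(hsv[...,2]>70)).astype(np.uint8)
n,l,st,c=cv2.connectedComponentsWithStats(m);k=1+st[1:,4].argmax();print(st[k],c[k])
ys,xs=np.where(l==k)
for z in (95,130):
  W=np.array([atz(p,(a,b),z,s)[:2] for a,b in zip(xs,ys)],np.float32);print(z,cv2.minAreaRect(W))
for n,X in (('pin',[564-8.6,170.1+94.6,78]),('pinR',[564+8.6,170.1-94.6,78]),('grip',[564,170.1,92]),('rule top',[568.5,121,130])): print(n,proj(p,X,s))
for c in ('side','top'):
  q=capture(c)
  for n,X in (('rule',[568.5,121,95]),('divider_grip',[564,170,82])): print(c,n,np.round(proj(q,X),1),[(np.round(d['uv'],1).tolist(),round(d['score'],2)) for d in boxes_of(q,n)[:2]])
E
```

```text
time_s: 35.3
position: [509.8, 115.4, 216.1]
tcp_rot: [180.0, -0.1, 5.2]
ft_force: [0.2, 0.1, -0.1]
gripper_width: 84.7
finger_force: 0.0
[509.8 115.4 216.1] [ 1.8e+02 -7.0e-02  5.2e+00] 35.3 84.7437328994968
rule [253.4, 124.0] 0.58 [[560.8, 119.5], [561.6, 119.6], [562.4, 119.7]]
divider_grip [191.4, 119.5] 0.69 [[560.6, 190.4], [561.5, 186.3], [562.3, 182.2]]
divider [187.2, 116.6] 0.87 [[563.7, 195.6], [564.3, 191.1], [565.0, 186.7]]
[ 0.22019756  0.12959717 -0.12174694]
[ 232   76   46   96 3678] [254.31837955 127.97036433]
95 ((564.8670043945312, 118.95844268798828), (78.3320083618164, 36.56465530395508), 4.715496063232422)
130 ((566.2396240234375, 119.20532989501953), (67.00125122070312, 31.275554656982422), 4.7154951095581055)
pin (np.float64(100.26467921278663), np.float64(125.04649135234621))
pinR (np.float64(304.9104717695711), np.float64(119.38836958274494))
grip (np.float64(192.8749323170273), np.float64(120.05177277855647))
rule top (np.float64(252.23217893023846), np.float64(120.32273325936639))
side rule [224.6 184.4] [([224.4, 186.7], 0.85)]
side divider_grip [217.2 179.9] [([208.4, 190.3], 0.62), ([215.9, 203.3], 0.54)]
top rule [196.2 192.1] []
top divider_grip [181.5 194. ] [([207.4, 191.8], 0.62)]
```

The wrist and side views put the rule upright at its expected place, and the wrist view puts the grip where it was seated. I hand the job in.

```bash
python3 -c "
from station import *
print(job_done())"
```

```text
the job is handed in; nothing more can be done
None
```

The job is handed in, with no verdict returned: the carton is in the tray, the divider is seated flush over both pins, the tape measure stands upright beside its grip, and the nut, packet and roll were left alone.

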